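# Flip the hex key and pull the display mast's clamp screw tight

## Task

Someone ran the clamp screw of the display mast up with the hex key's long arm in the socket and left it there, not yet tight. Pull the key out, flip it and seat its short arm fully in the screw, long arm out to the right as you face the screw, then press gently down on the long arm's free end, no harder than the stiff screw needs, until the screw comes up against its stop. Leave the key seated in the screw by its short arm, let go, and do not disturb the mug, the screwdriver or the power adapter.

Things in the scene. Friction and masses are not known exactly. Their poses are not given: they have to be found in the camera images.
- mast: fixed mast: foot plate 150x130x12, aluminium tube 48 across, 280 tall, grey collar 68 across at heights 171-229 (mm). Origin on the tube's axis at desk level. A grey boss 52 across on its own -x side holds the clamp screw; screw axis level, along the mast's x, 200 above the desk. +x: the way a tool goes in; y: left as you face the screw; z up.
- screw_mouth (a point): centre of the mouth of the screw's hexagon socket, in the flat end of the boss, at (-66, 0, 200) mm in the mast's frame, axes as the mast's. Socket 15.2 mm across flats, 30 mm deep along +x, no chamfer. The screw head is sunk flush in the boss: only the key can turn it.
- screw (a joint): screw's turn q, rad; + tightens: clockwise as you face it, so an arm out to the right goes down. At q=0 two socket flats face the mast's +-y; at q it is turned q about the mast's +x. Starts -0.12 to 0.08; firm stop at 0.45 = tight. Needs about 1 N m (8 N at 130 mm), stays where left; load it with no more than 2 N m (15 N at 130 mm). Key play about 0.14 rad either way.
- key: dark steel L-shaped hex key, 14 mm across flats, about 0.26 kg. Origin at the bend (arm centre lines meet); long arm +x, 150 mm to its tip; short arm +y, 75 mm; tips chamfered 3 mm; flats face +-y on the long arm, +-x on the short. Centre of mass 50 mm along the long arm. At first the long arm is some 28 mm into the socket, short arm out to the left, about level, sagging a few degrees.
- key_long_tip (a point): centre of the end of the key's long arm, axes as the key's
- key_short_tip (a point): centre of the end of the key's short arm, axes as the key's; seated fully it is 30 mm inside the mouth
- mug: white mug standing on the desk, 80 mm across, 95 mm tall, origin under its centre
- screwdriver: red-handled screwdriver lying on the desk, about 200 mm long, origin on its underside
- adapter: black power adapter lying on the desk, 105 x 50 x 32 mm, origin under its centre
Not all that is in view belongs to the job. There is more than one size of the key; the one meant has the size given above.

How it is judged:
On the way, in this order (a step that is already met when the one before it is completed fails the run):
1. the key's long arm is pulled out of the screw, the screw not yet turned home (distance between key_long_tip and screw_mouth above 0.03 m and value of joint screw below 0.3 rad), for 0.1 s.
2. the key's short arm is seated at least 18 mm deep in the socket and in line with it, the long arm standing out to the right (x of key_short_tip in the frame of screw_mouth above 0.018 m and y of key_short_tip in the frame of screw_mouth between -0.005 and 0.005 m and z of key_short_tip in the frame of screw_mouth between -0.005 and 0.005 m and angle between the y axis of key and the x axis of mast, either way round below 0.2 rad and y of key_long_tip in the frame of screw_mouth below -0.05 m and value of joint screw below 0.3 rad), for 0.2 s.
3. the screw is turned against its stop with the short arm in the socket (value of joint screw above 0.43 rad and x of key_short_tip in the frame of screw_mouth above 0.016 m), for 0.2 s.
At the end, for the whole second after the job is handed in: The screw is against its stop (joint above 0.43 of 0.45 rad) and the key is at rest, let go, with its short arm at least 16 mm deep in the socket, within 6 mm and 0.2 rad of its axis (all of step 3 and angle between the y axis of key and the x axis of mast, either way round below 0.2 rad and linear speed of key below 0.02 m/s and y of key_short_tip in the frame of screw_mouth between -0.006 and 0.006 m and z of key_short_tip in the frame of screw_mouth between -0.006 and 0.006 m); the robot touches nothing.
It fails at once if the screw is wrenched or the key jammed: the contact forces between key and screw add up to more than 330 N (as by pressing with about 17 N at 130 mm from the axis) (contact force between key and mast above 330 N).
It fails at once if the robot pushes the mast with more than 10 N (contact force between any of the fingers, the arm and mast above 10 N).
It fails at once if the mug is moved more than 30 mm (distance of mug from where it was at the start of the episode above 0.03 m).
It fails at once if the screwdriver is moved more than 30 mm (distance of screwdriver from where it was at the start of the episode above 0.03 m).
It fails at once if the adapter is moved more than 30 mm (distance of adapter from where it was at the start of the episode above 0.03 m).
It also fails if it takes over 51 s, if anything falls off the work surface, if the arm or the gripper's body presses on something with over 40 N, if the wrist force passes 120 N, or if a joint passes its speed limit or range.

## Robot

A 6-joint arm with a two-finger parallel gripper is mounted at the origin on the work surface. World frame = base frame: x ahead of the robot, y to its left, z up, the work surface at z = 0. Lengths are in m, angles in rad, forces in N, time in s.
With the tool pointing down it reaches from about 0.275 to 0.85 m from the base axis. Payload 5.2 kg.
Tool frame: the origin (TCP) lies midway between the tips of the shut fingers; the grasp point (between the pads) lies arm.hold_point_z behind it (arm.hold_point_z is the distance from the TCP to the grasp point, in m); z points along the fingers, x is the direction in which the jaws open and shut, and the axes are right-handed (so a half turn about z gives the same grasp; the last joint's range is limited). The gripper opens to 85 mm and grips with 20 to 120 N. Pads are 22 mm wide; open, the fingers measure 114 mm over their backs; the gripper's body (76 mm by 85 mm) begins 54 mm behind the grasp point. The pads swing forward as they close: fully open they stand 13 mm farther back than shut.
Start: joints at [0.995, 0.259, 1.535, -0, 1.348, -0.203], TCP at [0.2, 0.512, 0.231] pointing down, gripper open.
Joint ranges: [-3.14, 3.14], [-0.91, 2.08], [0.19, 2.58], [-1.22, 4.36], [0.22, 2.71], [-3.12, 3.12]. Speed limits (rad/s): [2.57, 2.57, 3.14, 3.14, 3.14, 3.14].

## Interface

Orientations are given as a 3x3 rotation matrix whose columns are the frame's x, y, z axes.
In Python, from station import arm gives the robot as it stands. Calls block until the motion is done:
- arm.movep(position, orientation): joint-space move of the TCP to a pose.
- arm.move_l(position, ori=None, feed=0.15, contact_N=None): straight line of the TCP; ori=None keeps the orientation; feed is the mean speed in m/s. With contact_N (N) it stops when the force on the tool has changed by that much, and returns True; else False.
- arm.movej(angles): joint-space move.
- arm.set_gripper(opening): finger opening in m; the grip force is fixed at half the most; returns when the fingers have stopped.
- arm.wait(seconds).
- arm.solve_ik(position, orientation): joint angles nearest the present ones, or None.
- arm.state(): the state.
- arm.read_camera(name): name is "scene" or "top" or "wrist"; returns a dict with "img" (400x640x3 uint8, blue, green, red), "fx", "fy", "cx", "cy" (pixels), "k1" (the pictures are not rectified: a ray, as slopes to the right and down, at radius r is drawn at 1 + k1 r^2 times it, then the intrinsics apply), "pose" (4x4, takes a point from camera to world coordinates). Camera axes: x right, y up, looking along -z (the intrinsics and any distortion apply to the point x, -y, -z); pixel columns grow to the right and rows downward; lengths in m; the calibration is good to about 2 mm. A picture is of the moment at which its call begins. There is no depth.
A pose or a line that the arm cannot do raises arm.PlanningError and nothing moves.
- arm.sign_off(): hands the job in, once; it reports no verdict.
Trained networks look in a picture, given as the dict that the camera call returned (one of the last four; its "shot" number tells which), for a name from the list of things; names that differ only in an ending like _2 or _b are one class to them, and where a whole thing is asked for, a point or a joint stands for the part that bears it (a point fixed in the world has none). Each returns a list of dicts, best first, with "p" (0 to 1); they miss things now and then, are a little off and sometimes report something else, mostly with a low value. They report only what shows in the picture. A call takes as long as a camera call. They do not tell look-alikes from the thing itself.
- arm.outline_of(thing, picture): "mask" (400x640 bool, what is visible of it) and "bbox" ([left, top, width, height] in pixels, round what is visible of it).
The state is a dict: "time": time; "qpos": joint angles; "joint_velocities": joint speeds; "joint_torque": joint torques, N m; "tcp_pos": TCP position; "tcp_rot": TCP orientation; "force": force on the tool from outside, world axes, zero at the start; "wrist_torque": the same for the moment, N m; "opening": finger opening in m.
Only numpy, scipy, OpenCV 4.12 (cv2) and the standard library are available. Lean on these libraries where they do the work, as an engineer would, in place of code of your own. Each camera call takes 0.05 s, during which the arm holds its last target.

## Working session

There is one attempt and no reset: what is moved stays moved. The work goes in short steps, each a Python script; the robot and the scene stay as the last script left them, time stands still between calls to the robot, and variables do not carry over. Pictures are saved under pics/ and viewed, and the job is handed in when it is done.

```bash
ls; mkdir -p pics; python3 - <<'E'
from station import arm
import cv2,numpy as np
for n in ["scene","top","wrist"]:
    c=arm.read_camera(n); cv2.imwrite(f"pics/{n}0.png",c["img"])
    print(n,c["fx"],c["fy"],c["cx"],c["cy"],c["k1"]);print(np.round(c["pose"],3).tolist())
s=arm.state();print(s["time"],arm.hold_point_z,s["opening"],s["force"])
E
```

```text
pics
scene 398.93345927284986 398.93345927284986 315.2557579137473 198.06117310048268 -0.0868930303133282
[[0.325, -0.765, 0.557, 1.005], [0.946, 0.273, -0.177, -0.217], [-0.017, 0.584, 0.812, 0.778], [0.0, 0.0, 0.0, 1.0]]
top 392.2839425527595 392.2839425527595 321.90246716390845 192.33982857174837 -0.030711731761905482
[[-0.001, 0.996, -0.085, 0.495], [-1.0, -0.003, -0.018, -0.087], [-0.018, 0.085, 0.996, 0.991], [0.0, 0.0, 0.0, 1.0]]
wrist 310.8696501012868 310.8696501012868 320.60250297695717 195.1033009803449 -0.04894140905010569
[[0.364, -0.889, -0.279, 0.128], [0.931, 0.347, 0.111, 0.541], [-0.002, -0.3, 0.954, 0.373], [0.0, 0.0, 0.0, 1.0]]
0.15 0.0187 0.08550906201219896 [ 0.14567316 -0.18113816  0.2794277 ]
```

View pics/scene0.png

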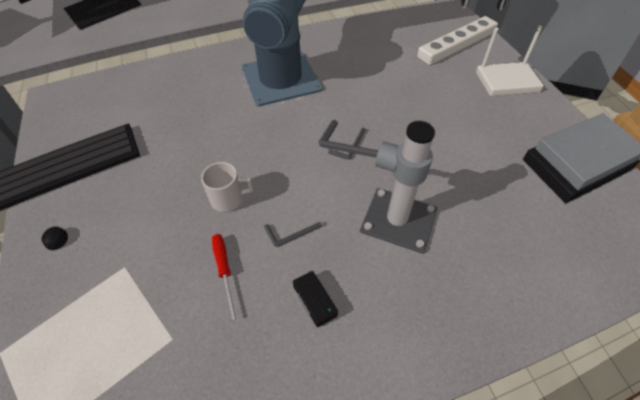

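View pics/top0.png

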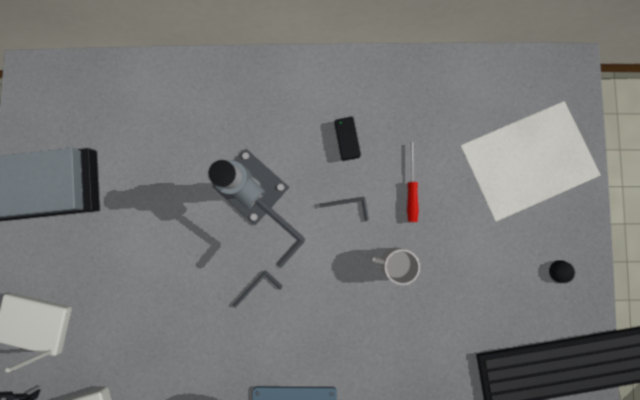

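View pics/wrist0.png

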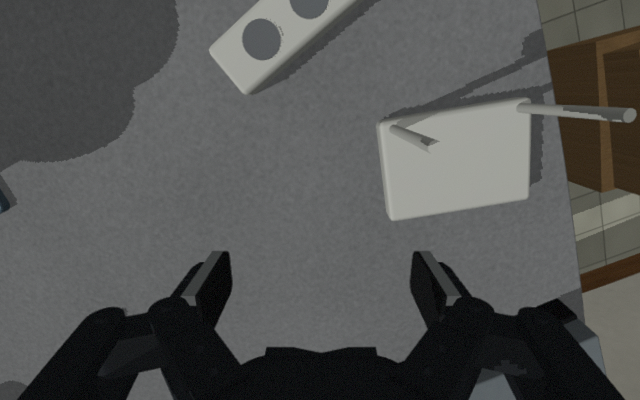

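The key meant is the one in the boss: top picture bend (300,240), scene bend (322,145). Other L-keys lie on the desk at top (345,205) and (260,285). Some of those dark shapes may be shadows, so I'll check a crop and the network masks.

```bash
cat > h.py <<'E'
import numpy as np,cv2
from scipy.optimize import least_squares
def proj(c,P):
    P=np.atleast_2d(P); T=np.linalg.inv(c["pose"]); Q=P@T[:3,:3].T+T[:3,3]
    a=Q[:,0]/-Q[:,2]; b=-Q[:,1]/-Q[:,2]; r2=a*a+b*b; f=1+c["k1"]*r2
    return np.c_[c["fx"]*a*f+c["cx"],c["fy"]*b*f+c["cy"]]
def ray(c,u,v):
    a=(u-c["cx"])/c["fx"]; b=(v-c["cy"])/c["fy"]; a0,b0=a,b
    for _ in range(10):
        f=1+c["k1"]*(a*a+b*b); a,b=a0/f,b0/f
    d=c["pose"][:3,:3]@np.array([a,-b,-1]); return c["pose"][:3,3],d/np.linalg.norm(d)
def onplane(c,u,v,z):
    o,d=ray(c,u,v); return o+d*(z-o[2])/d[2]
E
python3 - <<'E'
from station import arm
from h import *
import pickle
D={}
for n in ["scene","top"]:
    c=arm.read_camera(n); c["pose"]=np.array(c["pose"]); img=c["img"].copy(); D[n]=c
    for t,col in [("mast",(0,255,0)),("key",(0,0,255))]:
        for o in arm.outline_of(t,c):
            print(n,t,round(o["p"],2),o["bbox"],o["mask"].sum())
            D.setdefault((n,t),[]).append(o)
            k,_=cv2.findContours(o["mask"].astype(np.uint8),cv2.RETR_EXTERNAL,cv2.CHAIN_APPROX_NONE)
            cv2.drawContours(img,k,-1,col,1)
    x0,y0=(290,80) if n=="scene" else (180,130)
    cr=img[y0:y0+190,x0:x0+190]; raw=c["img"][y0:y0+190,x0:x0+190]
    cv2.imwrite(f"pics/{n}_m.png",cv2.resize(np.hstack([raw,cr]),(800,400),interpolation=cv2.INTER_CUBIC))
pickle.dump(D,open("d0.pkl","wb")); print(arm.state()["time"])
E
```

```text
scene mast 0.9 [357.7, 119.2, 78.6, 134.1] 5874
scene mast 0.36 [318.0, 121.2, 62.8, 38.9] 657
scene key 0.94 [263.2, 220.5, 59.2, 24.7] 404
scene key 0.69 [319.8, 121.1, 56.2, 37.6] 604
scene key 0.56 [327.1, 133.9, 37.0, 26.6] 235
top mast 0.72 [210.3, 149.6, 77.8, 75.5] 3154
top key 0.78 [316.7, 198.6, 50.9, 22.4] 278
top key 0.75 [232.8, 272.4, 50.9, 34.5] 286
top key 0.74 [409.0, 172.8, 12.3, 50.2] 450
top key 0.61 [253.6, 196.3, 50.4, 72.8] 739
0.45
```

View pics/scene_m.png

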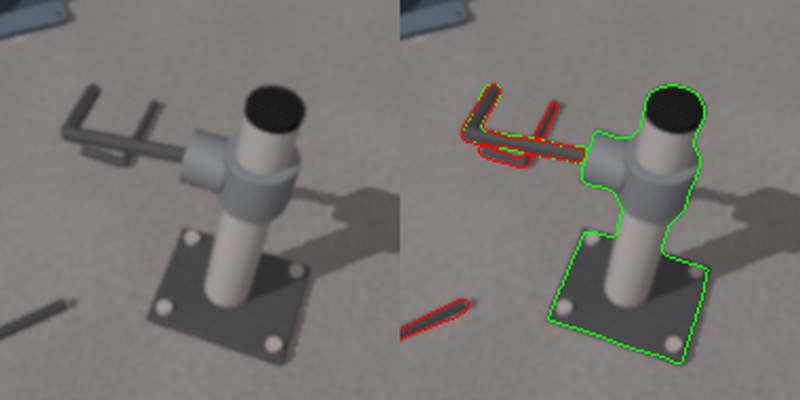

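View pics/top_m.png

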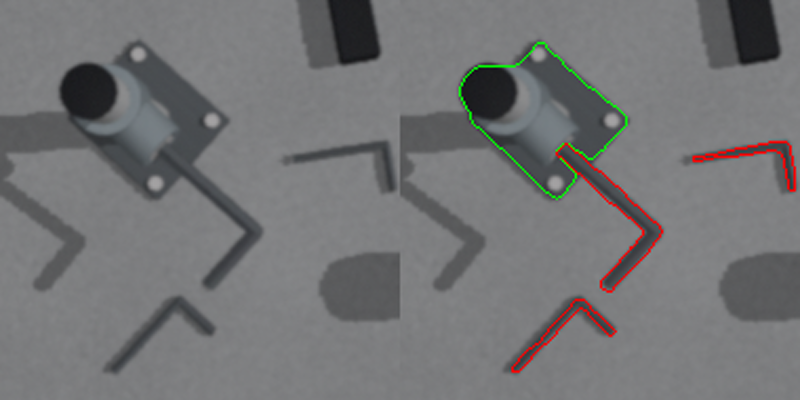

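The target is the key in the boss: top bend at about (302,240), scene at about (322,143). The two loose L-keys, at top (358,200) and (262,275), are smaller decoys lying on the desk. Next I'll fit the mast and key poses.

```bash
cat >> h.py <<'E'
from scipy.optimize import minimize
from scipy.spatial.transform import Rotation as R
def Rz(a): return R.from_euler('z',a).as_matrix()
def Rx(a): return R.from_euler('x',a).as_matrix()
def Ry(a): return R.from_euler('y',a).as_matrix()
def cyl(p,ax,r,L,n=32):
    t=np.linspace(0,2*np.pi,n,endpoint=False); ax=np.array(ax,float); u=np.cross(ax,[0.3,0.5,0.81]);u/=np.linalg.norm(u);v=np.cross(ax,u)
    c=np.array(p)+r*(np.cos(t)[:,None]*u+np.sin(t)[:,None]*v); return np.r_[c,c+ax*L]
def mast_parts():
    b=np.array([[x,y,z] for x in(-.075,.075) for y in(-.065,.065) for z in(0,.012)])
    return [b,cyl([0,0,0],[0,0,1],.024,.28),cyl([0,0,.171],[0,0,1],.034,.058),cyl([-.066,0,.2],[1,0,0],.026,.06)]
def hexarm(a,flat):
    # corners with circumradius; flat dir normal
    rc=.007/np.cos(np.pi/6); t=np.arange(6)*np.pi/3+np.pi/6
    a=np.array(a,float);f=np.array(flat,float);g=np.cross(a,f)
    return rc*(np.cos(t)[:,None]*f+np.sin(t)[:,None]*g)
def key_parts():
    L=hexarm([1,0,0],[0,1,0]); S=hexarm([0,1,0],[1,0,0])
    lp=np.r_[L+[-.004,0,0],L+[.147,0,0],.75*L+[.150,0,0]]
    sp=np.r_[S+[0,-.004,0],S+[0,.072,0],.75*S+[0,.075,0]]
    return [lp,sp]
def render(c,parts,win,s=4):
    x0,y0,w,h=win; m=np.zeros((h*s,w*s),np.uint8)
    for P in parts:
        q=(proj(c,P)-[x0-.5,y0-.5])*s
        hu=cv2.convexHull(q.astype(np.float32)); cv2.fillConvexPoly(m,np.round(hu*16-8).astype(np.int32),255,shift=4)
    return cv2.resize(m,(w,h),interpolation=cv2.INTER_AREA)/255.
def mastR(m): return Rz(m[2]),np.array([m[0],m[1],0])
def keypose(m,k):
    # m mast(x,y,yaw); k: bend x in mast frame (m), y,z , roll,pitch,yaw of key in mast frame
    Rm,tm=mastR(m); Rk=Rz(k[5])@Ry(k[4])@Rx(k[3]); return Rm@Rk, Rm@np.array(k[:3])+tm
E
cat > fit0.py <<'E'
from h import *
import pickle
D=pickle.load(open("d0.pkl","rb"))
masks={}
for n in["scene","top"]:
    masks[n]=D[(n,"mast")][0]["mask"].astype(float)
wins={"scene":(340,100,120,170),"top":(190,130,120,110)}
def cost(p,ns=("scene","top")):
    Rm,tm=mastR(p); r=0
    for n in ns:
        x0,y0,w,h=wins[n]; m=render(D[n],[P@Rm.T+tm for P in mast_parts()],wins[n])
        r+=np.abs(m-masks[n][y0:y0+h,x0:x0+w]).sum()
    return r
c=D["top"]; a=onplane(c,246.5,150,0.012);b=onplane(c,253.6,224,.012);print(a,b)
p0=np.r_[((a+b)/2)[:2],.78]
for ns in [("scene",),("top",),("scene","top")]:
    best=None
    for y in [-2.356-1.57,.785,.785+.3,.785-.3]:
        r=minimize(cost,np.r_[p0[:2],y],args=(ns,),method="Nelder-Mead",options=dict(initial_simplex=np.r_[p0[:2],y]+np.array([[0,0,0],[.02,0,0],[0,.02,0],[0,0,.15]])))
        if best is None or r.fun<best.fun: best=r
    print(ns,best.x,best.fun)
np.save("mast0.npy",best.x)
E
python3 fit0.py
```

```text
[0.68708363 0.12193333 0.012     ] [0.49967879 0.10122792 0.012     ]
('scene',) [0.59178008 0.11131298 0.88541039] 529.349019607843
('top',) [0.59390543 0.11218025 0.83322537] 305.17647058823525
('scene', 'top') [0.59214564 0.11123478 0.87019511] 866.756862745098
```

```bash
cat > ov.py <<'E'
from h import *
def overlay(c,parts_cols,win,s,fn):
    x0,y0,w,h=win; im=cv2.resize(c["img"][y0:y0+h,x0:x0+w],None,fx=s,fy=s,interpolation=cv2.INTER_CUBIC)
    for P,col in parts_cols:
        q=(proj(c,P)-[x0-.5,y0-.5])*s; hu=cv2.convexHull(q.astype(np.float32)).astype(np.int32); cv2.polylines(im,[hu],True,col,1)
    cv2.imwrite(fn,im)
    return im
E
python3 - <<'E'
from ov import *;import pickle
D=pickle.load(open("d0.pkl","rb"));m=np.load("mast0.npy")
m[2]=.85
Rm,tm=mastR(m)
Rk,tk=keypose(m,[-.066-.122,0,.197,-.1,-.04,0])
ims=[]
for n,w in [("scene",(300,100,160,160)),("top",(190,120,160,160))]:
    pc=[(P@Rm.T+tm,(0,255,0)) for P in mast_parts()]+[(P@Rk.T+tk,(0,0,255)) for P in key_parts()]
    ims.append(overlay(D[n],pc,w,2.5,"pics/x.png"))
cv2.imwrite("pics/ov1.png",np.hstack(ims))
E
```

```text
(no output)
```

View pics/ov1.png

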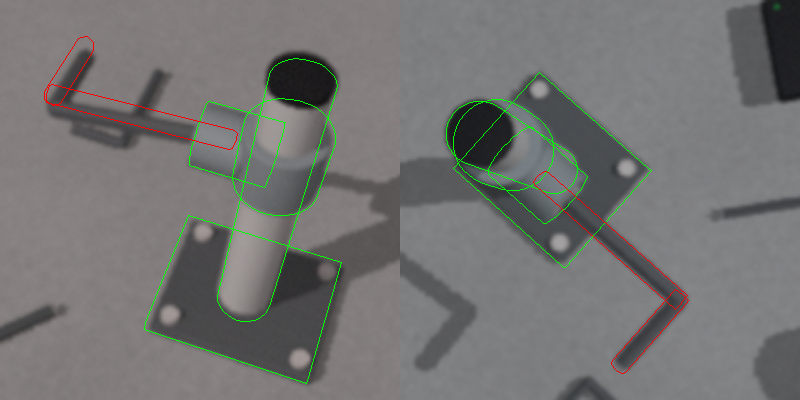

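```bash
cat > view1.py <<'E'
from station import arm
from ov import *; import pickle
m=np.load("mast0.npy"); m[2]=.85; Rm,tm=mastR(m)
def tool(yaw): # tool x = mast-frame yaw dir
    x=Rz(yaw)@[1,0,0]; z=np.array([0,0,-1.]); return np.c_[x,np.cross(z,x),z]
R0=tool(m[2]+np.pi/2)
W={}
for i,(off,tilt) in enumerate([((-.13,0,.33),0.),((-.15,.06,.30),-.35)]):
    # tilt about mast x
    Rt=Rm@Rx(tilt)@Rm.T@R0
    arm.movep(Rm@np.array(off)+tm,Rt)
    c=arm.read_camera("wrist"); c["pose"]=np.array(c["pose"]); W[i]=c; cv2.imwrite(f"pics/w{i}.png",c["img"])
    try: W[(i,"key")]=arm.outline_of("key",c)
    except Exception as e: print(e)
    print([(round(o["p"],2),o["bbox"]) for o in W[(i,"key")]])
print(arm.state()["time"],arm.state()["qpos"]); pickle.dump(W,open("w.pkl","wb"))
E
python3 view1.py
```

```text
[(0.77, [199.8, 43.7, 69.4, 92.9]), (0.65, [408.9, 82.8, 76.3, 49.3]), (0.62, [312.6, 112.8, 91.9, 139.6])]
[(0.89, [286.7, 137.8, 103.6, 142.2]), (0.72, [450.2, 99.9, 105.7, 59.7]), (0.59, [244.8, 58.1, 54.6, 86.5])]
3.225 [ 0.02135533 -0.10030359  1.81300956 -0.2534142   1.17585258 -2.331764  ]
```

View pics/w0.png

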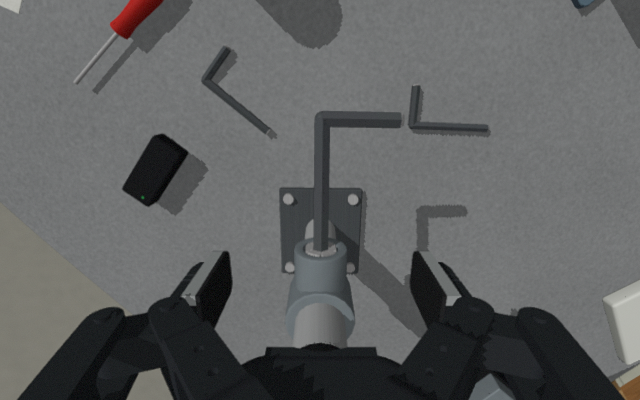

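View pics/w1.png

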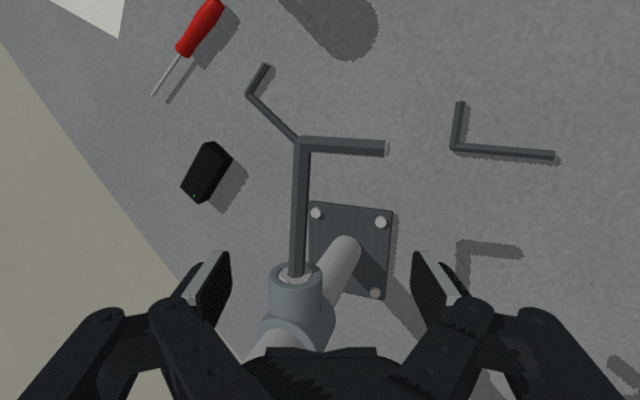

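```bash
cat > fit1.py <<'E'
from ov import *; import pickle
W=pickle.load(open("w.pkl","rb")); D=pickle.load(open("d0.pkl","rb"))
m=np.load("mast0.npy"); m[2]=.85
V=[(W[0],W[(0,"key")][2]["mask"],(300,100,120,130)),(W[1],W[(1,"key")][0]["mask"],(270,125,130,130)),(D["top"],D[("top","key")][3]["mask"],(255,190,60,85))]
# only exposed part near mouth: clip long arm at exposed length e
def parts(k,e=.122):
    Rk,tk=keypose(m,k); lp,sp=key_parts(); L=hexarm([1,0,0],[0,1,0]); lp=np.r_[L+[-.004,0,0],L+[e,0,0]]
    return [P@Rk.T+tk for P in(lp,sp)]
def cost(k,V=V):
    r=0
    for c,M,w in V:
        x0,y0,ww,hh=w; r+=np.abs(render(c,parts(k[:6],k[6]),w)-M[y0:y0+hh,x0:x0+ww]).sum()
    return r
k0=np.array([-.188,0,.197,-.1,-.04,0,.120])
S=np.vstack([k0]+[k0+np.eye(7)[i]*s for i,s in enumerate([.004,.004,.004,.06,.04,.03,.004])])
for sel in ([0,1],[0,1,2]):
    VV=[V[i] for i in sel]
    r=minimize(cost,k0,args=(VV,),method="Nelder-Mead",options=dict(initial_simplex=S,maxiter=1500,maxfev=1500))
    r=minimize(cost,r.x,args=(VV,),method="Nelder-Mead",options=dict(initial_simplex=r.x+(S-k0)*.5,maxiter=1500,maxfev=1500))
    print(sel,np.round(r.x,4),r.fun,[round(cost(r.x,[v])/v[1].sum(),3) for v in V])
np.save("key0.npy",r.x)
k=r.x; Rm,tm=mastR(m); ims=[]
for c,w,s in [(W[0],(270,90,150,200),2.6),(W[1],(250,120,150,200),2.6)]:
    ims.append(overlay(c,[(P@Rm.T+tm,(0,255,0)) for P in mast_parts()]+[(P,(0,0,255)) for P in parts(k[:6],k[6])],w,s,"pics/x.png"))
cv2.imwrite("pics/ov2.png",np.hstack(ims))
E
python3 fit1.py
```

```text
[0, 1] [-0.1873  0.003   0.1811 -0.0451 -0.1528 -0.0049  0.1495] 249.81960784313725 [np.float64(0.03), np.float64(0.04), np.float64(0.209)]
[0, 1, 2] [-0.1874  0.003   0.1812 -0.035  -0.1444 -0.0061  0.1212] 392.3411764705882 [np.float64(0.03), np.float64(0.042), np.float64(0.182)]
```

View pics/ov2.png

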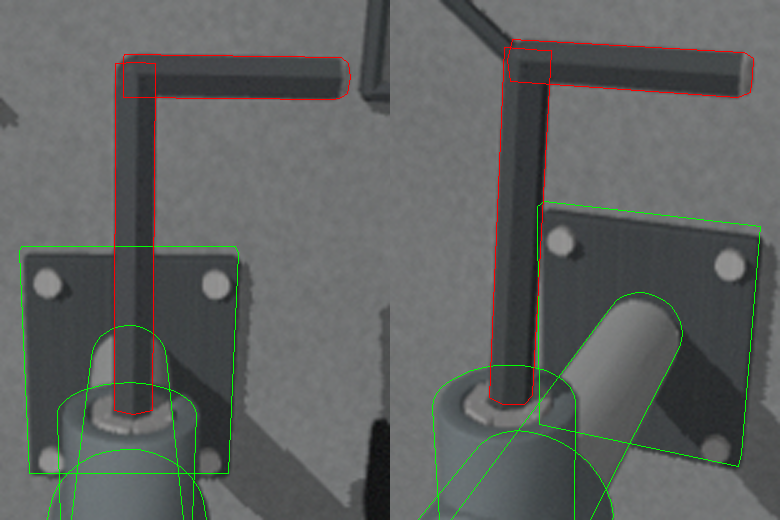

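```bash
cat > view2.py <<'E'
from station import arm
from ov import *; import pickle
m=np.load("mast0.npy"); m[2]=.85; Rm,tm=mastR(m)
x=np.array([0,1,0]);z=np.array([0,0,-1.]); R0=np.c_[x,np.cross(z,x),z] # in mast frame
W=pickle.load(open("w.pkl","rb"))
# camera in tool frame
c=W[1]; 
ok=None
for off,t in [((-.16,-.17,.24),.9),((-.16,-.16,.26),.8),((-.16,-.15,.28),.7),((-.16,-.13,.29),.55)]:
    Rt=Rm@Rx(t)@R0
    if arm.solve_ik(Rm@np.array(off)+tm,Rt) is not None: ok=(off,t); break
print(ok)
off,t=ok; arm.movep(Rm@np.array(off)+tm,Rm@Rx(t)@R0)
c=arm.read_camera("wrist"); c["pose"]=np.array(c["pose"]); W[2]=c; cv2.imwrite("pics/w2.png",c["img"])
W[(2,"key")]=arm.outline_of("key",c); print([(round(o["p"],2),o["bbox"]) for o in W[(2,"key")]])
print(arm.state()["time"]); pickle.dump(W,open("w.pkl","wb"))
E
python3 view2.py
```

```text
((-0.16, -0.17, 0.24), 0.9)
[(0.75, [117.7, 52.1, 103.0, 120.3]), (0.68, [372.4, 136.6, 40.5, 128.1]), (0.6, [320.0, 104.2, 45.1, 39.1]), (0.45, [0.3, 199.2, 114.4, 135.6])]
4.525
```

View pics/w2.png

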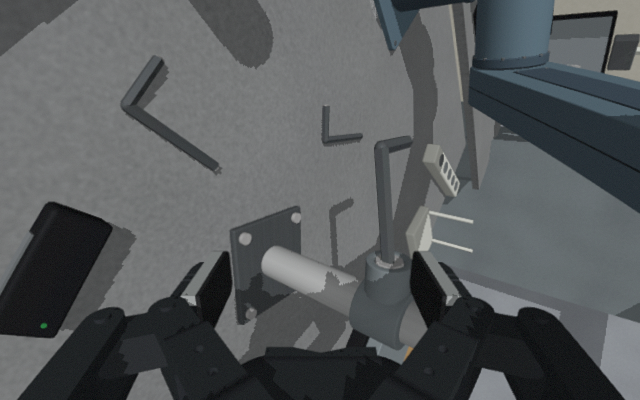

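```bash
cat > getm.py <<'E'
from station import arm
from ov import *; import pickle
W=pickle.load(open("w.pkl","rb"))
for i in range(3):
    W[(i,"mast")]=arm.outline_of("mast",W[i]); print(i,[(round(o["p"],2),o["bbox"]) for o in W[(i,"mast")]])
pickle.dump(W,open("w.pkl","wb"))
ims=[]
for i,w in [(0,(250,90,130,200)),(1,(250,120,150,200)),(2,(225,125,200,200))]:
    c=W[i]; im=c["img"].copy(); 
    for key,col in(("mast",(0,255,0)),("key",(0,0,255))):
        for o in W[(i,key)]:
            k,_=cv2.findContours(o["mask"].astype(np.uint8),cv2.RETR_EXTERNAL,cv2.CHAIN_APPROX_NONE); cv2.drawContours(im,k,-1,col,1)
    x0,y0,ww,h=w; ims.append(cv2.resize(im[y0:y0+h,x0:x0+ww],(int(ww*1.65),330),interpolation=cv2.INTER_NEAREST))
cv2.imwrite("pics/masks.png",np.hstack(ims))
E
python3 getm.py
```

```text
0 [(0.77, [277.9, 189.9, 86.1, 163.8])]
1 [(0.68, [241.6, 200.2, 149.7, 162.2]), (0.46, [181.4, 139.6, 53.6, 62.6])]
2 [(0.82, [229.4, 206.3, 196.5, 143.6])]
```

View pics/masks.png

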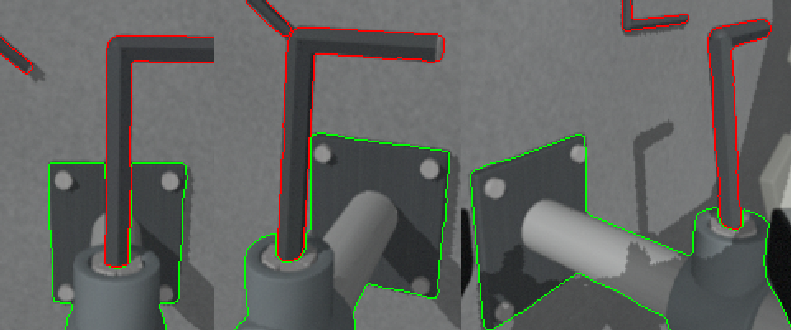

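```bash
cat > fit2.py <<'E'
from ov import *; import pickle,copy
W=pickle.load(open("w.pkl","rb"))
K={0:2,1:0,2:1}
kw={0:(300,100,120,150),1:(275,125,130,150),2:(365,125,55,140)}
mw={0:(260,100,120,180),1:(262,190,140,95),2:(222,190,188,105)}
km={i:W[(i,"key")][K[i]]["mask"] for i in range(3)}
um={i:(km[i]|W[(i,"mast")][0]["mask"]) for i in range(3)}
def cams(d):
    out=[]
    for i in range(3):
        c=dict(W[i]); T=np.eye(4); T[:3,3]=d[:3]; T[:3,:3]=R.from_rotvec(d[3:6]).as_matrix(); c["pose"]=W[i]["pose"]@T; out.append(c)
    return out
def kparts(m,k,e):
    Rk,tk=keypose(m,k); lp,sp=key_parts(); L=hexarm([1,0,0],[0,1,0]); lp=np.r_[L+[-.005,0,0],L+[e,0,0]]
    return [P@Rk.T+tk for P in(lp,sp)]
def cost(p,full=False):
    m,k,e,d=p[:3],p[3:9],p[9],p[10:16]
    cs=cams(d); kp=kparts(m,k,e); Rm,tm=mastR(m); mp=[P@Rm.T+tm for P in mast_parts()]
    a=[];b=[]
    for i in range(3):
        x0,y0,w,h=kw[i]; a.append(np.abs(render(cs[i],kp,kw[i])-km[i][y0:y0+h,x0:x0+w]).sum())
        x0,y0,w,h=mw[i]; b.append(np.abs(render(cs[i],kp+mp,mw[i])-um[i][y0:y0+h,x0:x0+w]).sum())
    pr=((d[:3]/.002)**2).sum()*5+((d[3:6]/.004)**2).sum()*5
    if full: return a,b,pr
    return sum(a)+.6*sum(b)+pr
if __name__=="__main__":
    m0=np.load("mast0.npy"); m0[2]=.85
    p=np.r_[m0,-.188,0,.188,-.04,-.09,0,.122,np.zeros(6)]
    st=np.r_[.004,.004,.02,.004,.004,.004,.06,.05,.02,.004,np.ones(3)*.001,np.ones(3)*.003]
    for it in range(3):
        for s in (1,.4):
            r=minimize(cost,p,method="Powell" if it==1 else "Nelder-Mead",options=dict(initial_simplex=np.vstack([p]+[p+np.eye(16)[i]*st[i]*s for i in range(16)]),maxfev=2500,adaptive=True) if it!=1 else dict(maxfev=2500))
            p=r.x
        print(it,r.fun,np.round(p,4).tolist(),flush=True)
    print(cost(p,True)); np.save("fit2.npy",p)
    cs=cams(p[10:]);Rm,tm=mastR(p[:3]); ims=[]
    for i,w in [(0,(270,90,150,200)),(1,(250,120,150,200)),(2,(290,110,140,200))]:
        ims.append(overlay(cs[i],[(P@Rm.T+tm,(0,255,0)) for P in mast_parts()]+[(P,(0,0,255)) for P in kparts(p[:3],p[3:9],p[9])],w,1.75,"pics/x.png"))
    cv2.imwrite("pics/ov3.png",np.hstack(ims))
E
time python3 fit2.py
```

```text
0 1143.4180376696818 [0.5905, 0.1108, 0.8387, -0.189, 0.0003, 0.1821, -0.0521, -0.1369, -0.0006, 0.1226, 0.0006, 0.0007, 0.0016, 0.0064, 0.0019, -0.0033]
1 1140.101383316955 [0.5905, 0.1108, 0.8387, -0.189, 0.0003, 0.1821, -0.0528, -0.1369, -0.0006, 0.1229, 0.0006, 0.0007, 0.0016, 0.0064, 0.0019, -0.0033]
2 1125.3142409089185 [0.5905, 0.1109, 0.8382, -0.1893, 0.0002, 0.1821, -0.0444, -0.1369, -0.0012, 0.1232, 0.0007, 0.0006, 0.0022, 0.0065, 0.002, -0.003]
([np.float64(140.33333333333331), np.float64(181.39607843137256), np.float64(149.1843137254902)], [np.float64(267.29803921568623), np.float64(288.1882352941177), np.float64(494.53725490196075)], np.float64(24.386397771663535))h.py:39: RuntimeWarning: invalid value encountered in cast
  hu=cv2.convexHull(q.astype(np.float32)); cv2.fillConvexPoly(m,np.round(hu*16-8).astype(np.int32),255,shift=4)

real	2m7.914s
user	2m7.126s
sys	0m0.116s
```

View pics/ov3.png

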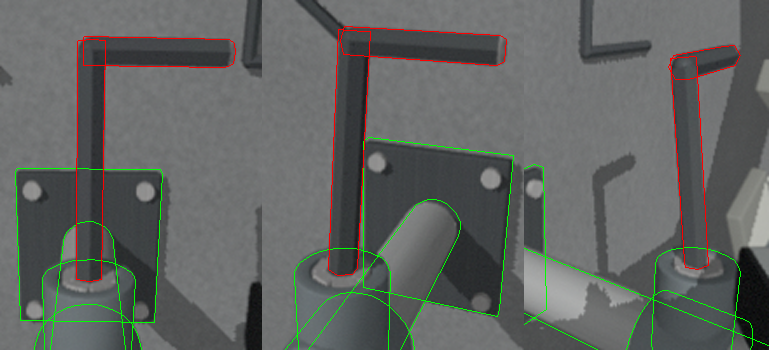

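```bash
cat > grasp.py <<'E'
from station import arm
from ov import *
p=np.load("fit2.npy"); m,k=p[:3],p[3:9]; Rk,tk=keypose(m,k)
Rt=np.c_[Rk[:,1],Rk[:,0],-Rk[:,2]]; hz=arm.hold_point_z; g=.05
def tcp(g,up=0): return tk+Rk@[g,0,0]+Rt[:,2]*(hz-up)
arm.movep(tcp(g,.11),Rt); arm.set_gripper(.06)
arm.move_l(tcp(g,.0),feed=.15)
s=arm.state(); print(s["time"],s["force"],s["tcp_pos"]-tcp(g))
arm.set_gripper(.0)
s=arm.state(); print(s["time"],s["force"],s["wrist_torque"],s["opening"],s["tcp_pos"]-tcp(g))
import pickle
c=arm.read_camera("wrist"); c["pose"]=np.array(c["pose"]);pickle.dump(c,open("g.pkl","wb")); cv2.imwrite("pics/g.png",c["img"])
E
python3 grasp.py
```

```text
7.0083 [-0.03817646  0.75384772 -0.3229458 ] [ 0.00053037 -0.00013926  0.00071643]
7.4917 [ 1.45737617 -1.85229245  1.65262977] [-0.22228918 -0.1883758  -0.27211739] 0.013049601146606917 [ 0.00061885 -0.00040435  0.00051932]
```

View pics/g.png

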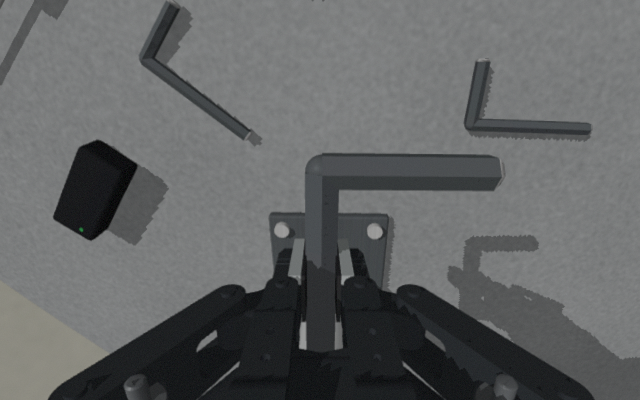

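```bash
cat > pull.py <<'E'
from station import arm
from ov import *
p=np.load("fit2.npy"); m,k=p[:3],p[3:9]; Rk,tk=keypose(m,k); Rm,tm=mastR(m)
Rt=np.c_[Rk[:,1],Rk[:,0],-Rk[:,2]]; hz=arm.hold_point_z; g=.05
t0=tk+Rk@[g,0,0]+Rt[:,2]*hz
arm.move_l(t0-Rk[:,0]*.035,feed=.08); s=arm.state(); print(s["time"],s["force"],s["opening"])
arm.move_l(t0-Rk[:,0]*.035-Rm[:,0]*.05+[0,0,.01],feed=.15); s=arm.state(); print(s["time"],s["force"],s["wrist_torque"],s["opening"])
import pickle
for n in("wrist","scene"):
    c=arm.read_camera(n); c["pose"]=np.array(c["pose"]);pickle.dump(c,open(f"p_{n}.pkl","wb")); cv2.imwrite(f"pics/p_{n}.png",c["img"])
E
python3 pull.py
```

```text
8.125 [-0.1458711  -0.6154329  -2.51180687] 0.012812850903007128
8.6167 [ 0.56361624  0.87326528 -1.99965198] [-0.05887042  0.09744448  0.02550014] 0.013010911994697488
```

View pics/p_wrist.png

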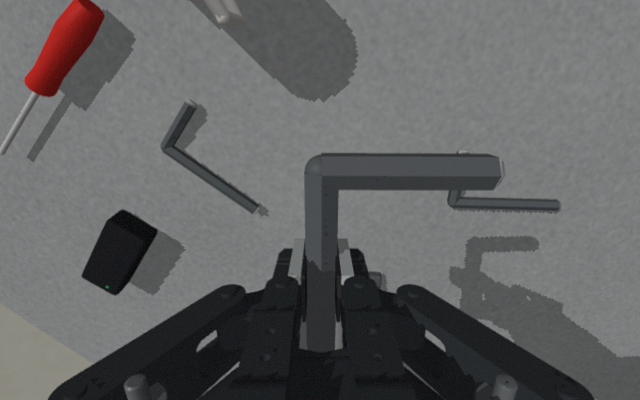

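View pics/p_scene.png

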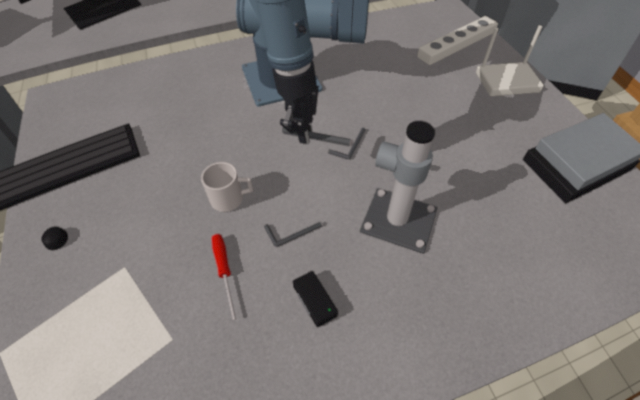

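```bash
cat > chk.py <<'E'
from ov import *; import pickle
from station import arm
p=np.load("fit2.npy"); m,k=p[:3],p[3:9]; Rk,tk=keypose(m,k); Rm,tm=mastR(m)
c=pickle.load(open("p_wrist.pkl","rb")); s=arm.state()
T=np.eye(4); T[:3,3]=p[10:13]; T[:3,:3]=R.from_rotvec(p[13:16]).as_matrix(); c["pose"]=c["pose"]@T
Rt=s["tcp_rot"]; hz=arm.hold_point_z
Rk2=np.c_[Rt[:,1],Rt[:,0],-Rt[:,2]]; tk2=s["tcp_pos"]-Rt[:,2]*hz-Rk2@[.05,0,0]
# fit 3 trans in key frame using network mask
o=arm.outline_of("key",c); print([(round(a["p"],2),a["bbox"]) for a in o])
M=max(o,key=lambda a:a["mask"][165:175,340:450].sum())["mask"]
w=(295,140,220,95)
def parts(x):
    Rq=Rk2@R.from_rotvec(x[3:6]).as_matrix(); t=tk2+Rk2@x[:3]
    return [P@Rq.T+t for P in key_parts()]
def cost(x):
    x0,y0,ww,hh=w; return np.abs(render(c,parts(x),w)-M[y0:y0+hh,x0:x0+ww]).sum()+ ((x[3:6]/.03)**2).sum()*5+((x[:3]/.003)**2).sum()*5
r=minimize(cost,np.zeros(6),method="Nelder-Mead",options=dict(initial_simplex=np.vstack([np.zeros(6),np.diag([.002]*3+[.02]*3)]),maxfev=1500,adaptive=True))
print(np.round(r.x,4),r.fun,cost(np.zeros(6)),M.sum())
overlay(c,[(P,(0,255,0)) for P in parts(np.zeros(6))]+[(P,(0,0,255)) for P in parts(r.x)],(290,130,230,150),3.4,"pics/ov4.png")
E
python3 chk.py
```

```text
[(0.95, [301.1, 154.8, 204.6, 198.6]), (0.72, [158.9, 96.7, 98.8, 118.8]), (0.7, [447.1, 147.9, 115.0, 63.6])]
[ 0.0005  0.0019 -0.0002 -0.008  -0.0012 -0.0061] 191.99445547626686 1151.8509803921568 12191
```

View pics/ov4.png

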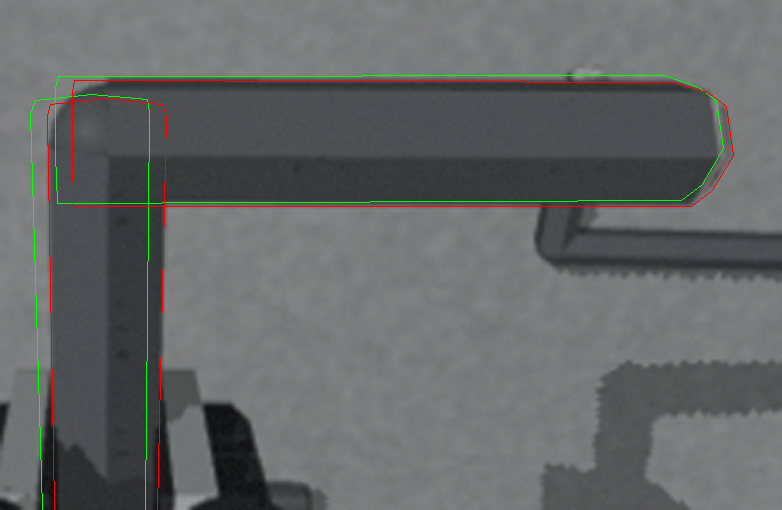

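```bash
cat > ins.py <<'E'
from h import *
from station import arm
hz=arm.hold_point_z
p=np.load("fit2.npy"); m=p[:3].copy()
KX=np.array([.0005-.05,0,-.0002])  # bend in (key-axes) frame relative to the hold point
def goal(m,bend,q=0,dyaw=0,dpit=0):
    """TCP pose putting key with short arm along mast x; bend in mast frame"""
    Rm,tm=mastR(m); Rk=Rm@Rz(dyaw)@Ry(dpit)@Rx(q)@np.c_[[0,-1,0],[1,0,0],[0,0,1]].astype(float)
    Rt=np.c_[Rk[:,1],Rk[:,0],-Rk[:,2]]; t=Rm@np.array(bend)+tm
    return t-Rk@KX+Rt[:,2]*hz,Rt
def snap(n,fn):
    import pickle
    c=arm.read_camera(n); c["pose"]=np.array(c["pose"]); c["tcp"]=arm.state()["tcp_pos"]; c["rot"]=arm.state()["tcp_rot"]; pickle.dump(c,open(fn+".pkl","wb")); cv2.imwrite(f"pics/{fn}.png",c["img"]); return c
E
cat > rot.py <<'E'
from ins import *
arm.movep(*goal(m,[-.24,0,.2])); print(arm.state()["time"])
g=goal(m,[-.171,0,.2]); arm.move_l(*g); s=arm.state(); print(s["time"],s["force"],s["tcp_pos"]-g[0],s["opening"],s["qpos"])
snap("wrist","i_wrist"); snap("top","i_top"); snap("scene","i_scene")
E
python3 rot.py
```

```text
10.2333
10.8417 [-0.76681129 -0.17192647 -1.65563283] [-4.94631020e-04 -4.70672908e-05 -2.28094247e-04] 0.012613108703730527 [-3.12550741e-01  2.36747540e-01  1.69231964e+00 -6.56691954e-04
  1.21337400e+00 -1.15161317e+00]
```

View pics/i_wrist.png

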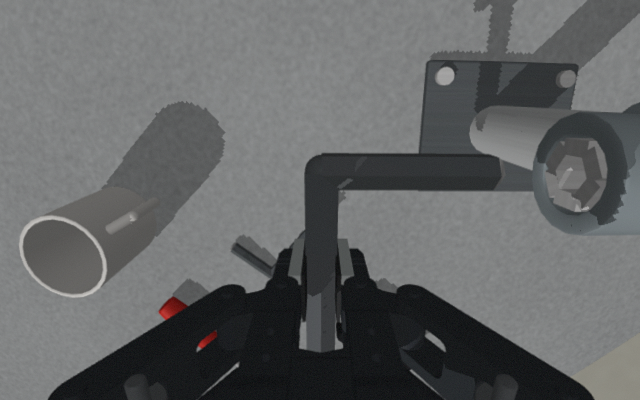

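View pics/i_scene.png

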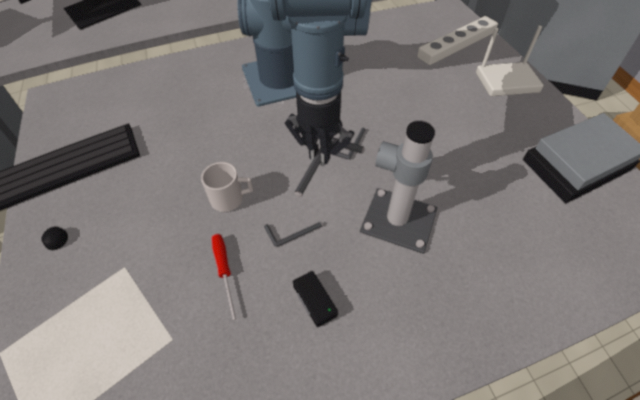

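```bash
cat > chk2.py <<'E'
from ins import *; from ov import overlay; import pickle,sys
c=pickle.load(open("i_wrist.pkl","rb")); T=np.eye(4); T[:3,3]=p[10:13]; T[:3,:3]=R.from_rotvec(p[13:16]).as_matrix(); c["pose"]=c["pose"]@T
Rt=c["rot"]; Rk=np.c_[Rt[:,1],Rt[:,0],-Rt[:,2]]; tk=c["tcp"]-Rt[:,2]*hz+Rk@KX
sh=-.0019  # camera shift along tool x
c["pose"][:3,3]+=Rt[:,0]*sh
Rm,tm=mastR(m)
hexs=lambda q,r:[(np.array([[-.066,0,.2]])+np.c_[np.zeros(6),r*np.sin(np.arange(6)*np.pi/3+q),r*np.cos(np.arange(6)*np.pi/3+q)]*[1,-1,1])@Rm.T+tm]
P=[(x@Rk.T+tk,(0,0,255)) for x in key_parts()]+[(x@Rm.T+tm,(0,255,0)) for x in mast_parts()[3:]]
P+=[(hexs(0,.0152/2/np.cos(np.pi/6))[0],(0,255,255))]
overlay(c,P,(480,100,160,150),5,"pics/ov5.png")
overlay(c,[],(520,120,110,100),7,"pics/z5.png")
E
python3 chk2.py
```

```text
(no output)
```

View pics/ov5.png

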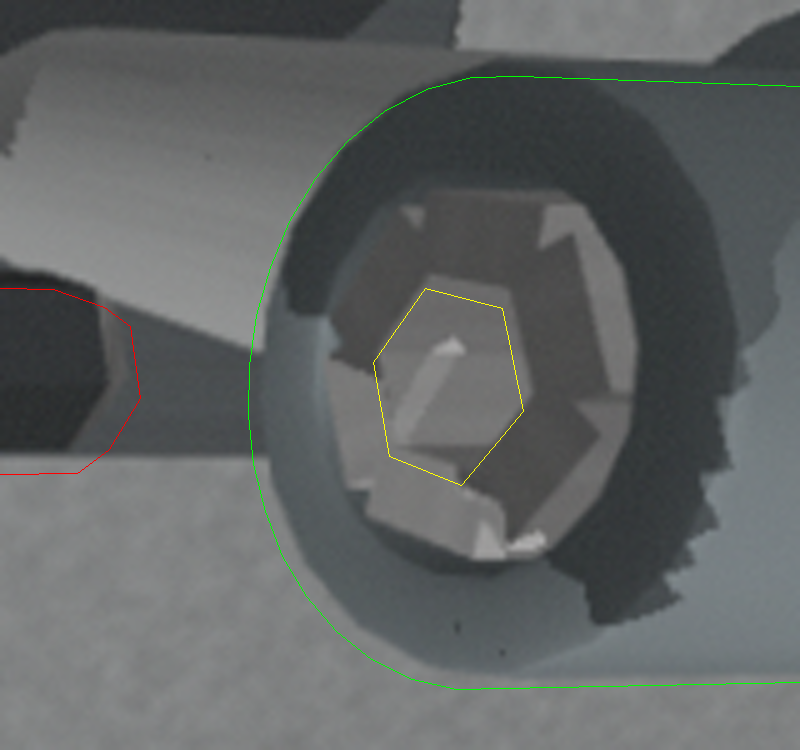

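View pics/z5.png

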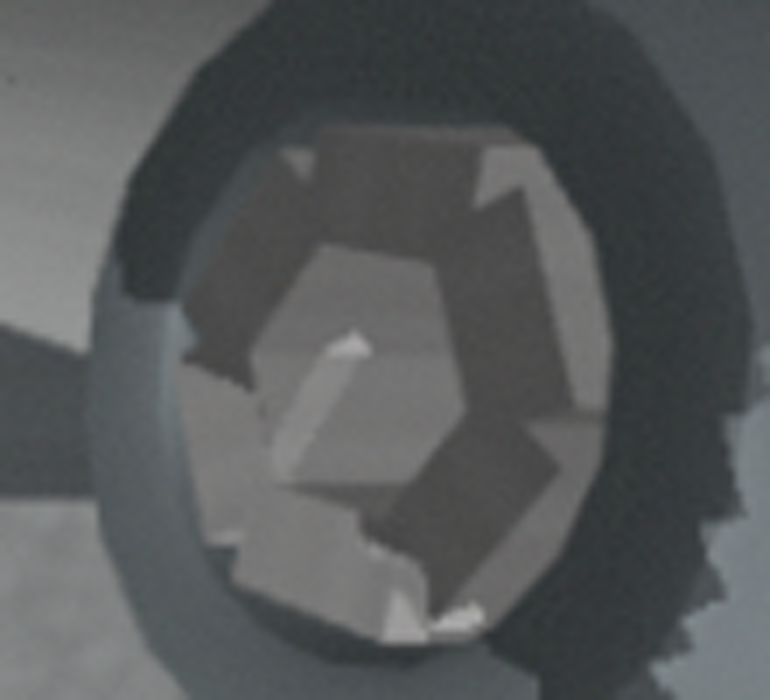

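```bash
cat > chk3.py <<'E'
from ins import *; from ov import overlay; import pickle
c=pickle.load(open("i_wrist.pkl","rb")); T=np.eye(4); T[:3,3]=p[10:13]; T[:3,:3]=R.from_rotvec(p[13:16]).as_matrix(); c["pose"]=c["pose"]@T
Rt=c["rot"]; Rk=np.c_[Rt[:,1],Rt[:,0],-Rt[:,2]]; tk=c["tcp"]-Rt[:,2]*hz+Rk@KX; Rm,tm=mastR(m)
o=arm.outline_of("key",c); print([(round(a["p"],2),a["bbox"]) for a in o]); M=max(o,key=lambda a:a["mask"][160:180,340:450].sum())["mask"]
w=(295,140,220,90)
def parts(x):
    Rq=Rk@R.from_rotvec(x[3:6]).as_matrix(); t=tk+Rk@x[:3]; return [P@Rq.T+t for P in key_parts()]
def cost(x):
    x0,y0,ww,hh=w; return np.abs(render(c,parts(x),w)-M[y0:y0+hh,x0:x0+ww]).sum()+((x[3:6]/.015)**2).sum()*5+((x[:3]/.003)**2).sum()*5
r=minimize(cost,np.zeros(6),method="Nelder-Mead",options=dict(initial_simplex=np.vstack([np.zeros(6),np.diag([.002]*3+[.01]*3)]),maxfev=1500,adaptive=True)); x=r.x
print("key fit in key axes",np.round(x,4),r.fun)
Rq=Rk@R.from_rotvec(x[3:6]).as_matrix(); tq=tk+Rk@x[:3]
tip=Rm.T@(tq+Rq@[0,.075,0]-tm); print("tip in mast est",tip, "key y in mast",Rm.T@Rq[:,1],"key x",Rm.T@Rq[:,0])
A=np.array([[428,274],[510,288],[533,387],[465,477],[395,446],[378,350]])/5.+[480-.4,100-.4]
def hx(q,d,r=.0152/2/np.cos(np.pi/6)):
    a=np.arange(6)*np.pi/3+q; return (np.array([-.066,0,.2])+d+np.c_[0*a,-r*np.sin(a),r*np.cos(a)])@Rm.T+tm
a0=proj(c,hx(0,np.zeros(3)))
# order match
idx=[np.argmin(((A-2*0-(b))**2).sum(1)) for b in a0+[1.1,-3]]; print(idx)
f=lambda v:np.r_[(proj(c,hx(v[0],np.array([v[3],v[1],v[2]])))-A[idx]).ravel(), v[3]/.0005]
s=least_squares(f,np.zeros(4)); print("q, dy,dz,dx",s.x,np.round(s.fun,2))
cc=dict(c); overlay(cc,[(P,(0,0,255)) for P in parts(x)]+[(hx(s.x[0],np.array([s.x[3],s.x[1],s.x[2]])),(0,255,255))],(440,100,180,140),4.4,"pics/ov6.png")
E
python3 chk3.py
```

```text
[(0.77, [303.7, 155.0, 201.8, 198.9]), (0.72, [231.1, 229.4, 74.7, 49.5])]
key fit in key axes [-0.0012  0.0012 -0.0019  0.01    0.0049  0.003 ] 189.12545788572638
tip in mast est [-0.09553737  0.00169063  0.19862261] key y in mast [0.99995355 0.00327258 0.00906555] key x [ 0.00332174 -0.99997983 -0.00541352]
[np.int64(2), np.int64(3), np.int64(4), np.int64(5), np.int64(0), np.int64(1)]
q, dy,dz,dx [-3.05167048e-02  1.88794699e-03  2.58563222e-03 -4.00499920e-05] [-0.27  1.16  1.06 -1.12 -0.02 -0.13 -0.39  0.16  0.06 -0.22 -0.38  0.09
 -0.08]
```

View pics/ov6.png

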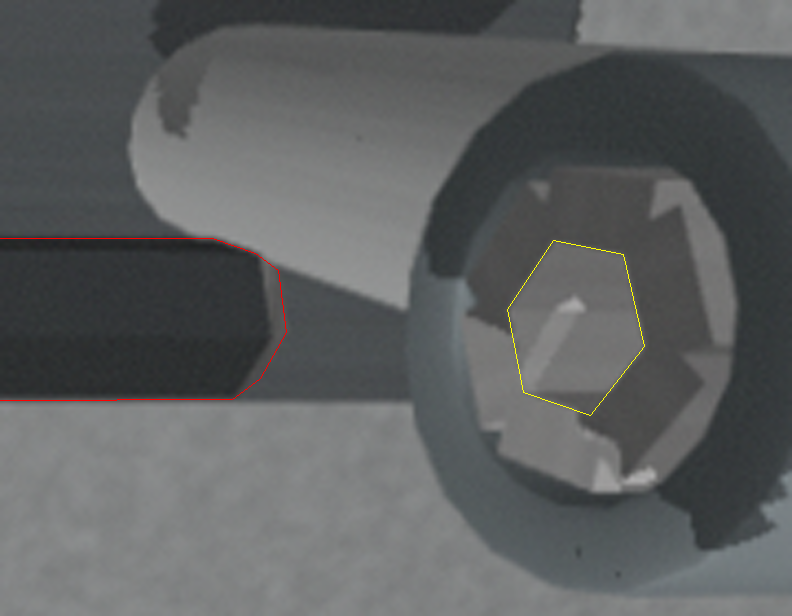

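```bash
cat > in1.py <<'E'
from ins import *
Q=-.03; Y=.0002; Z=.2004
g=goal(m,[-.171,Y,Z],Q); arm.move_l(*g,feed=.03); s=arm.state(); print(s["time"],s["force"],s["tcp_pos"]-g[0])
g=goal(m,[-.141-.004,Y,Z],Q); arm.move_l(*g,feed=.05); arm.wait(.1); s=arm.state(); print(s["time"],s["force"],s["tcp_pos"]-g[0])
snap("wrist","i1"); snap("scene","i1s")
g=goal(m,[-.141+.008,Y,Z],Q); r=arm.move_l(*g,feed=.03,contact_N=8); s=arm.state()
Rm,tm=mastR(m); print(r,s["time"],s["force"],Rm.T@(s["tcp_pos"]-g[0]),Rm.T@s["force"],Rm.T@s["wrist_torque"])
snap("wrist","i2")
E
python3 in1.py
```

```text
11.2917 [ 0.04180317  0.02581788 -2.96756948] [-0.0004068  -0.00011721  0.00026053]
12.0583 [ 0.11819803 -0.05308754 -1.87509618] [-1.69263674e-04 -3.80396207e-05 -1.07327089e-04]
True 12.5167 [-2.09562639 -0.71702646  1.80256032] [-0.00413539  0.0001332  -0.00056184] [-1.93465968  1.07836397  1.80256032] [ 0.08197355 -0.16462203  0.0054452 ]
```

View pics/i2.png

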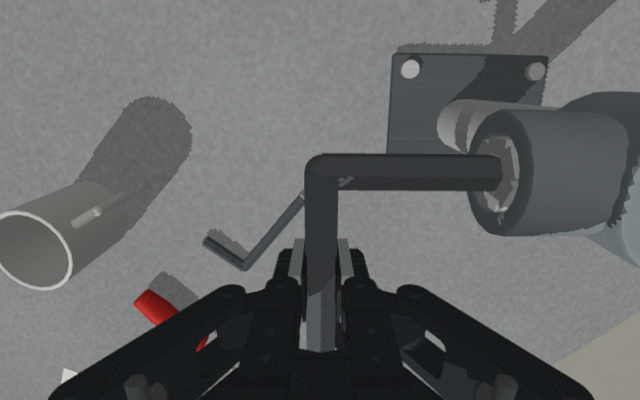

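```bash
python3 -c "
import cv2,numpy as np
a=cv2.imread('pics/i1s.png')[100:200,290:450];b=cv2.imread('pics/i1.png')[110:240,400:600]
cv2.imwrite('pics/z7.png',np.vstack([cv2.resize(a,(480,300),interpolation=3)[:,:],cv2.resize(b,(480,300),interpolation=3)]))"
```

```text
(no output)
```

View pics/z7.png

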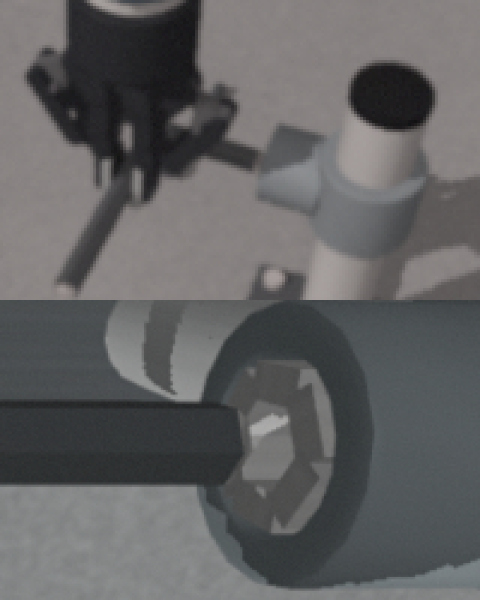

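```bash
cat > in2.py <<'E'
from ins import *
Rm,tm=mastR(m); Q=-.03
for Y,Z in [(.0004,.2014),(.0006,.2022)]:
    g=goal(m,[-.141+.001,Y,Z],Q); arm.move_l(*g,feed=.03)
    g=goal(m,[-.141+.012,Y,Z],Q); r=arm.move_l(*g,feed=.04,contact_N=10); s=arm.state()
    print(Y,Z,r,s["time"],np.round(Rm.T@(s["tcp_pos"]-g[0]),4),np.round(Rm.T@s["force"],2),np.round(Rm.T@s["wrist_torque"],2))
    if not r: break
E
python3 in2.py
```

```text
0.0004 0.2014 False 13.25 [ 0.0006  0.     -0.    ] [ 0.31  0.66 -1.13] [ 0.09 -0.07  0.01]
```

```bash
cat > in3.py <<'E'
from ins import *
Rm,tm=mastR(m); Q=-.03;Y=.0004;Z=.2010
for d in (.022,.036):
    g=goal(m,[-.141+d,Y,Z],Q); r=arm.move_l(*g,feed=.04,contact_N=12); s=arm.state()
    print(d,r,s["time"],np.round(Rm.T@(s["tcp_pos"]-g[0]),4),np.round(Rm.T@s["force"],2),np.round(Rm.T@s["wrist_torque"],2),s["opening"])
    if r: break
snap("wrist","i3"); snap("scene","i3s")
E
python3 in3.py
```

```text
0.022 False 13.65 [0.0007 0.     0.0001] [ 1.48 -0.21 -0.99] [ 0.03 -0.23  0.03] 0.012914072252291629
0.036 True 13.975 [-0.0056 -0.0003 -0.0005] [-2.77 -1.85  2.18] [0.05 0.4  0.05] 0.012789748225719214
```

View pics/i3.png

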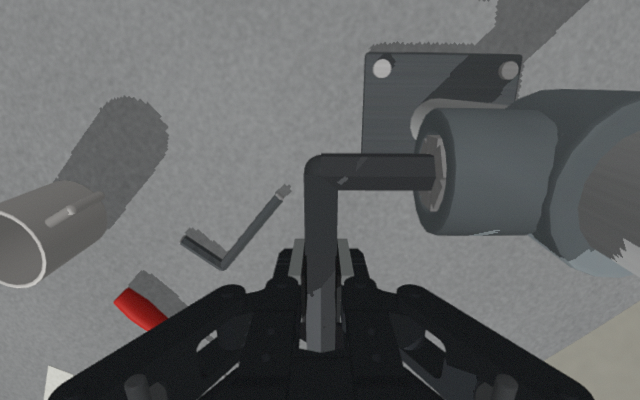

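```bash
cat > rel.py <<'E'
from ins import *
Rm,tm=mastR(m)
arm.set_gripper(.04); s=arm.state(); print(s["time"],np.round(Rm.T@s["force"],2),s["opening"])
t=s["tcp_pos"]; arm.move_l(t+[0,0,.11],feed=.2)
arm.set_gripper(0.0) 
# move to right, over free end for view
arm.move_l(Rm@np.array([-.115,-.13,.32])+tm,feed=.2)
s=arm.state(); print(s["time"],np.round(Rm.T@s["force"],2),np.round(Rm.T@(s["tcp_pos"]-tm),4))
snap("wrist","r1"); snap("scene","r1s"); snap("top","r1t")
E
python3 rel.py
python3 -c "
import cv2,numpy as np
a=cv2.imread('pics/r1s.png')[80:240,260:460];b=cv2.imread('pics/r1t.png')[130:290,180:380]
cv2.imwrite('pics/z8.png',np.hstack([cv2.resize(a,(400,320),interpolation=3),cv2.resize(b,(400,320),interpolation=3)]))"
```

```text
14.45 [0.58 0.67 0.19] 0.040080507098685374
16.1917 [-1.47 -0.48  0.28] [-0.1151 -0.1294  0.3193]
```

View pics/r1.png

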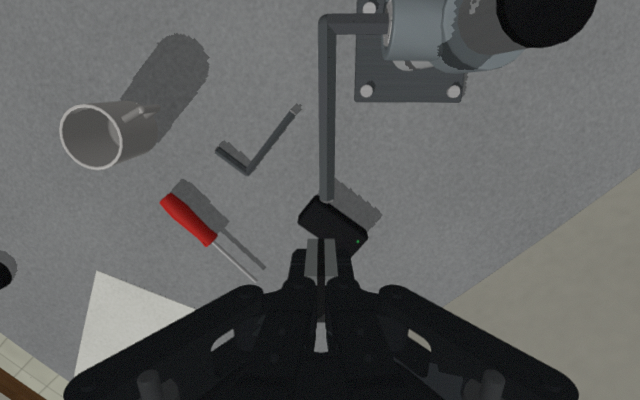

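View pics/z8.png

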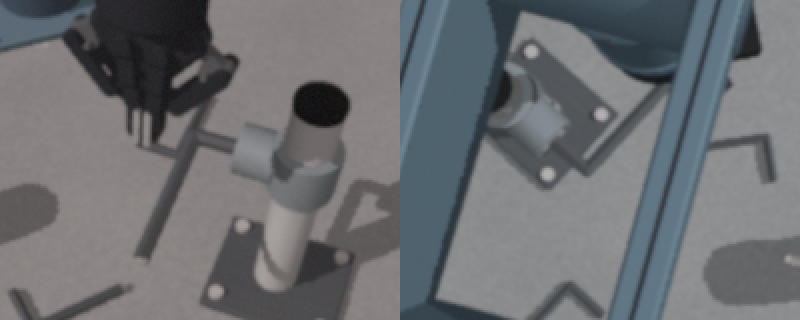

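```bash
cat > fit3.py <<'E'
from ins import *; from ov import overlay; import pickle,sys
def fitkey(fn,win,k0,out,bias=-.0015):
    c=pickle.load(open(fn,"rb")); T=np.eye(4); T[:3,3]=p[10:13]; T[:3,:3]=R.from_rotvec(p[13:16]).as_matrix(); c["pose"]=c["pose"]@T; c["pose"][:3,3]+=c["rot"][:,0]*bias
    o=arm.outline_of("key",c); x0,y0,ww,hh=win; M=max(o,key=lambda a:a["mask"][y0:y0+hh,x0:x0+ww].sum()/ (1+a["mask"].sum())*(a["mask"].sum()>1500))["mask"]
    Rm,tm=mastR(m); B=np.c_[[0,-1,0],[1,0,0],[0,0,1]].astype(float)
    def parts(x):
        # x: tip-in pos y,z at mouth fixed; tip depth, roll, pitch,yaw
        Rk=Rz(x[3])@Ry(x[2])@Rx(x[1])@B; b=np.array([-.066,x[4],.2])-Rk@[0,.075-x[0],0]
        L=hexarm([1,0,0],[0,1,0]);S=hexarm([0,1,0],[1,0,0]);lp=key_parts()[0]
        sp=np.r_[S+[0,-.005,0],S+[0,.075-x[0],0]]
        return [(P@Rk.T+b)@Rm.T+tm for P in(lp,sp)]
    def cost(x): return np.abs(render(c,parts(x),win)-M[y0:y0+hh,x0:x0+ww]).sum()+(x[4]/.0015)**2*5
    st=np.diag([.003,.08,.04,.03,.001]); r=minimize(cost,k0,method="Nelder-Mead",options=dict(initial_simplex=np.vstack([k0,k0+st]),maxfev=1200,adaptive=True))
    print("depth,roll,pitch,yaw,dy",np.round(r.x,4),round(r.fun,1),M.sum())
    overlay(c,[(P,(0,0,255)) for P in parts(r.x)],win,3,out); return r.x
if __name__=="__main__": fitkey("r1.pkl",(300,5,95,205),np.array([.03,.15,-.08,0,0]),"pics/ov8.png")
E
python3 fit3.py
```

```text
depth,roll,pitch,yaw,dy [ 0.0296  0.1356 -0.0614 -0.0087  0.0029] 292.5 4134
```

View pics/ov8.png

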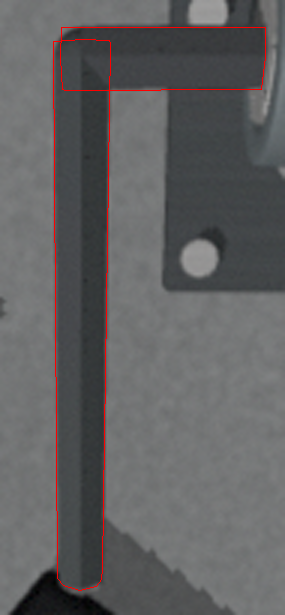

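```bash
cat > press.py <<'E'
from ins import *
Rm,tm=mastR(m)
W=lambda x,y,z:Rm@np.array([x,y,z])+tm
def pr(r,t):
    s=arm.state(); print(t,r,round(s["time"],2),np.round(Rm.T@(s["tcp_pos"]-tm),4),np.round(Rm.T@s["force"],2))
arm.move_l(W(-.112,-.122,.215),feed=.2)
arm.wait(.1); pr(0,"above")
r=arm.move_l(W(-.112,-.122,.175),feed=.04,contact_N=4); pr(r,"touch")
r=arm.move_l(W(-.112,-.120,.150),feed=.025,contact_N=12); pr(r,"press1")
snap("wrist","q1"); snap("scene","q1s")
E
python3 press.py
python3 -c "
import cv2,numpy as np
a=cv2.imread('pics/q1s.png')[80:240,260:460];b=cv2.imread('pics/q1.png')
cv2.imwrite('pics/z9.png',np.hstack([cv2.resize(a,(400,320),interpolation=3),cv2.resize(b,(400,320),interpolation=3)]))"
```

```text
above 0 17.17 [-0.1114 -0.1231  0.2171] [-0.61  0.57  0.74]
touch True 17.88 [-0.1119 -0.1214  0.1852] [ 0.24 -0.45  4.96]
press1 False 19.46 [-0.1115 -0.1201  0.1512] [1.73 1.79 9.19]
```

View pics/z9.png

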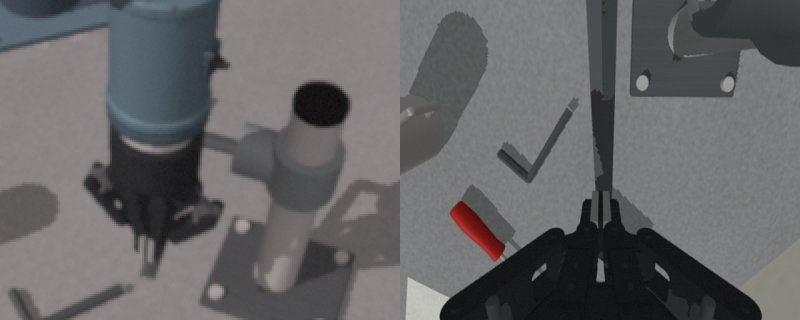

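```bash
cat > press2.py <<'E'
from press_h import *
for z,y in [(.142,-.119),(.134,-.118),(.126,-.117),(.118,-.116)]:
    r=arm.move_l(W(-.112,y,z),feed=.02,contact_N=4.5); pr(r,"p")
    if r: break
E
sed -n 1,5p press.py > press_h.py; python3 press2.py
```

```text
p False 20.11 [-0.1116 -0.1195  0.1431] [0.78 0.72 8.69]
p False 20.66 [-0.1116 -0.1187  0.1352] [-0.57  0.99  8.44]
p False 21.21 [-0.1115 -0.1179  0.1272] [0.63 0.79 7.79]
p False 21.76 [-0.1114 -0.1172  0.1195] [ 0.31 -0.16  8.87]
```

```bash
cat > press3.py <<'E'
from press_h import *
for z,y in [(.114,-.115),(.109,-.114),(.104,-.113)]:
    r=arm.move_l(W(-.112,y,z),feed=.015,contact_N=4); pr(r,"p")
    if r: break
snap("wrist","q2"); snap("scene","q2s"); snap("top","q2t")
E
python3 press3.py
python3 -c "
import cv2,numpy as np
a=cv2.imread('pics/q2s.png')[80:240,260:460];b=cv2.imread('pics/q2.png')
cv2.imwrite('pics/z10.png',np.hstack([cv2.resize(a,(400,320),interpolation=3),cv2.resize(b,(400,320),interpolation=3)]))"
```

```text
p False 22.18 [-0.111  -0.117   0.1164] [ 0.85 -0.52 12.9 ]
p True 22.52 [-0.1102 -0.1181  0.1142] [-0.9  -0.04 13.2 ]
```

View pics/z10.png

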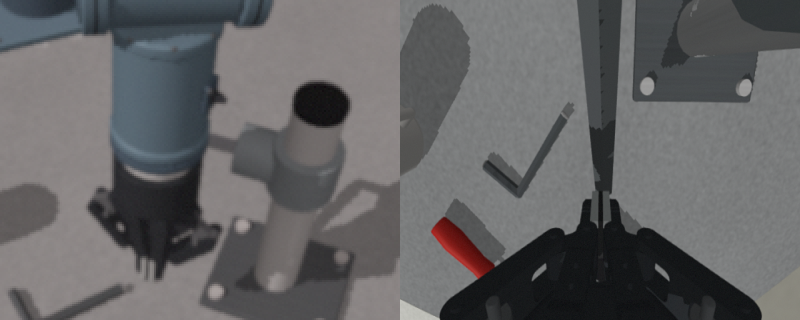

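```bash
cat > off.py <<'E'
from press_h import *
arm.wait(.2); pr(0,"hold")
arm.move_l(W(-.113,-.120,.20),feed=.1); pr(0,"up")
arm.move_l(W(-.115,-.13,.32),feed=.2); pr(0,"up2")
snap("wrist","r2"); snap("scene","r2s")
from fit3 import fitkey
fitkey("r2.pkl",(300,5,95,205),np.array([.03,.6,-.08,0,0]),"pics/ov9.png")
E
python3 off.py
python3 -c "
import cv2,numpy as np
a=cv2.imread('pics/r2s.png')[80:240,260:460];b=cv2.imread('pics/ov9.png');
cv2.imwrite('pics/z11.png',np.hstack([cv2.resize(a,(500,400),interpolation=3),cv2.resize(b,(185,400))]))"
```

```text
hold 0 22.87 [-0.1101 -0.1188  0.1152] [-0.83 -0.9  11.84]
up 0 23.89 [-0.1133 -0.1194  0.199 ] [-0.77 -0.02 -0.23]
up2 0 24.64 [-0.1153 -0.1294  0.3184] [ 0.31 -0.09 -0.15]
depth,roll,pitch,yaw,dy [ 0.0296  0.6101 -0.0248 -0.0133  0.0036] 229.3 3743
```

View pics/z11.png

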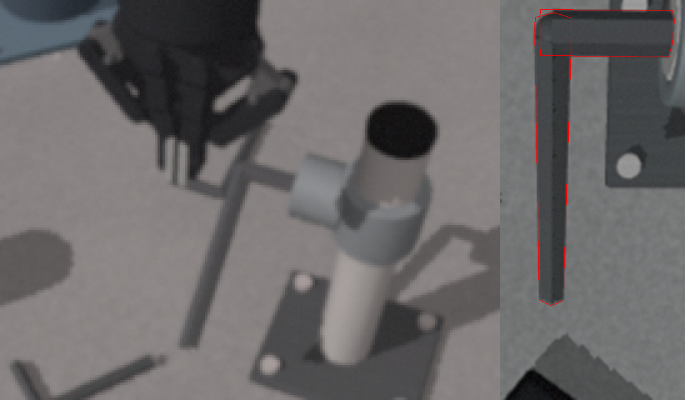

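```bash
cat > conf.py <<'E'
from press_h import *
arm.move_l(W(-.112,-.122,.21),feed=.2)
arm.move_l(W(-.112,-.121,.135),feed=.1,contact_N=4); pr(0,"near")
r=arm.move_l(W(-.112,-.120,.105),feed=.02,contact_N=4); pr(r,"touch")
s=arm.state(); z=(s["tcp_pos"])[2]
for i in range(12):
    z-=.001; r=arm.move_l(W(-.112,-.119,z),feed=.02,contact_N=6); pr(r,f"{z:.4f}")
    if arm.state()["force"][2]>12.5: break
arm.wait(.15); pr(0,"hold")
E
python3 conf.py
```

```text
near 0 26.39 [-0.1117 -0.1216  0.1358] [ 0.19 -0.31  0.07]
touch True 27.22 [-0.1118 -0.1208  0.1208] [ 0.52 -0.31  4.13]
0.1198 False 27.47 [-0.112  -0.12    0.1203] [-0.2  -4.15  3.01]
0.1188 False 27.72 [-0.1119 -0.1195  0.1192] [-0.15 -3.64  5.51]
0.1178 False 27.97 [-0.1116 -0.1193  0.1185] [-0.67 -1.56  7.25]
0.1168 False 28.22 [-0.1114 -0.1191  0.1178] [ 0.36 -1.11  8.29]
0.1158 False 28.47 [-0.1113 -0.1193  0.117 ] [ 0.34 -0.53  9.3 ]
0.1148 False 28.72 [-0.1112 -0.1193  0.1162] [ 0.36 -0.73  9.4 ]
0.1138 False 28.97 [-0.1112 -0.1196  0.1153] [ 0.7  -1.2  10.77]
0.1128 False 29.22 [-0.1111 -0.1197  0.1145] [ 1.59 -0.54 11.12]
0.1118 False 29.47 [-0.111  -0.1198  0.1138] [-0.36 -0.61 13.43]
hold 0 29.62 [-0.111  -0.1198  0.1138] [ 0.37 -0.42 12.54]
```

```bash
cat > fin.py <<'E'
from press_h import *
arm.move_l(W(-.113,-.122,.20),feed=.1)
arm.move_l(W(-.115,-.13,.32),feed=.2); arm.wait(.3); pr(0,"up")
snap("wrist","r3"); snap("scene","r3s")
from fit3 import fitkey
fitkey("r3.pkl",(300,5,95,205),np.array([.03,.6,-.03,0,0]),"pics/ov10.png")
E
python3 fin.py
```

```text
up 0 31.7 [-0.1151 -0.1297  0.3188] [ 0.69 -0.45 -0.13]
depth,roll,pitch,yaw,dy [ 1.0950e-01  1.2151e+00 -1.6020e-01 -1.4440e-01  1.0000e-04] 173.0 920
```

View pics/r3s.png

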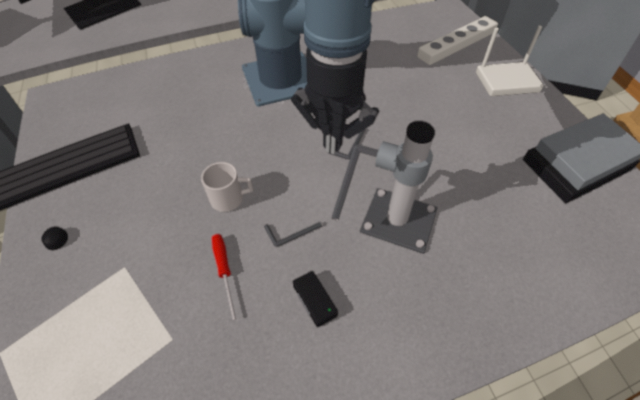

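View pics/r3.png

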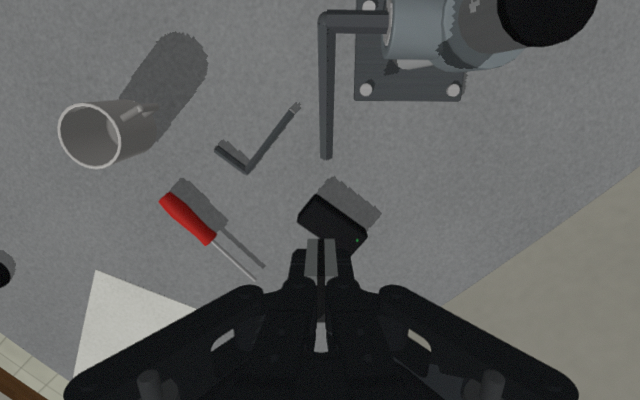

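The last fit locked onto a decoy's mask (920 px, not about 3,700). I'll redo it with the right mask and compare it with the earlier frame.

```bash
sed -i 's/M=max(o,key=.*$/M=max(o,key=lambda a:a["mask"][15:150,318:334].sum())["mask"]/' fit3.py; python3 - <<'E'
from fit3 import *
a=cv2.imread("pics/r2.png").astype(int);b=cv2.imread("pics/r3.png").astype(int)
print("diff key window",np.abs(a-b)[5:210,300:395].mean())
fitkey("r3.pkl",(300,5,95,205),np.array([.03,.6,-.03,0,0]),"pics/ov10.png")
E
```

```text
diff key window 1.905622593068036
depth,roll,pitch,yaw,dy [ 1.0950e-01  1.2151e+00 -1.6020e-01 -1.4440e-01  1.0000e-04] 173.0 920
```

View pics/ov10.png

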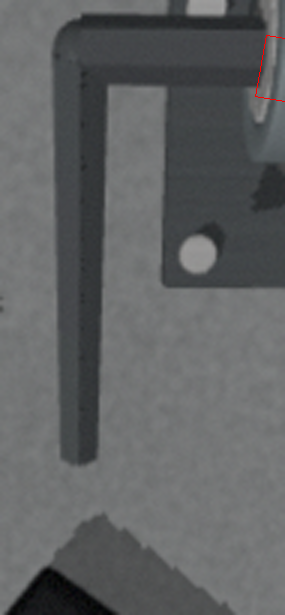

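```bash
python3 - <<'E'
from fit3 import *
a=snap("wrist","r4")
fitkey("r4.pkl",(300,5,95,205),np.array([.03,.6,-.03,0,0]),"pics/ov11.png"); print(arm.state()["time"])
# render r2 solution IoU by direct threshold comparison: tip row of dark arm in both
for f in("r1","r2","r3","r4"):
    g=cv2.imread(f"pics/{f}.png",0)[:,320:332].mean(1); print(f,np.round(g[150:172:2]).astype(int))
E
```

```text
depth,roll,pitch,yaw,dy [ 0.0293  0.6043 -0.0534 -0.0281  0.0034] 192.1 3640
32.0
r1 [66 66 65 66 66 66 65 66 66 66 66]
r2 [ 64  64  64  64  70 104 115 114 115 114 115]
r3 [ 64  64  64  64  73 109 115 114 115 114 115]
r4 [ 64  63  64  64  85 114 114 114 114 114 115]
```

```bash
python3 - <<'E'
from fit3 import *
for i in range(4):
    arm.wait(.4); c=snap("wrist","r5"); g=c["img"].mean(2)
    print(arm.state()["time"],np.round(g[156:160,320:332].mean(1)).astype(int),np.round(g[90:93,364:372].mean(1)),np.round(arm.state()["tcp_pos"],4))
fitkey("r5.pkl",(300,5,95,205),np.array([.03,.6,-.03,0,0]),"pics/ov11.png")
E
```

```text
32.45 [ 64  72  89 107] [144. 141. 133.] [ 0.6102 -0.0615  0.3201]
32.9 [ 64  71  89 107] [144. 141. 134.] [ 0.6102 -0.0615  0.32  ]
33.35 [ 64  72  88 107] [144. 140. 133.] [ 0.6102 -0.0615  0.32  ]
33.8 [ 64  71  89 107] [143. 141. 133.] [ 0.6102 -0.0615  0.32  ]
depth,roll,pitch,yaw,dy [ 0.0294  0.6151 -0.0492 -0.0285  0.0034] 245.8 3512
```

The key is steady, about 29 mm deep with a resting roll of about 0.61 rad, and the robot is clear of everything. Handing in.

```bash
python3 -c "
from station import arm
arm.sign_off()"
```

```text
the job is handed in; nothing more can be done
```

The key is now seated by its short arm with the long arm out to the right. The screw appears to be against its stop, and I handed the job in at about 34 s of the 51 s allowed. `sign_off` gives no verdict, so this rests on my own checks.

**What I did:** I gripped the key by its long arm from above, pulled it out and turned it 90°. The first try at insertion touched the lower lip of the socket, so I raised the key about 1 mm. It then went in until it bottomed. I let go and pressed the free end down with closed fingers. The screw turned at about 8–9 N, and I stopped when the force rose to about 13 N.

**Last checks:**
- **Seating:** the key sits about 29 mm deep and 0.05–0.06 rad off the socket axis. It stayed still for 1.5 s, with the robot clear of it.
- **Screw at its stop:** I could not see this directly. The evidence is:
  - The key turned about 0.47 rad, from a screw estimate of about −0.03 rad. That puts the screw at about 0.44–0.45 rad.
  - On a second press the force climbed steadily to about 13 N with no turning plateau. That rise was fairly soft, about 1.4 N per mm.
- **Objects:** the mug, screwdriver and adapter look unmoved in the scene picture. I did not measure their positions.

**Checks that failed or disagreed:**
- One key fit failed because the network found only a decoy key in that picture; fits on fresh pictures agreed with the earlier ones.
- The seated fits put the key about 3.5 mm to the left of the socket centre. That is more than the socket's clearance allows, so I took it as camera bias.

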